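# Click the two pan-keeper stops in beside the saucepan

### The arm

A 6-joint arm with a two-finger parallel gripper is mounted at the origin on a cart in front of the work surface, level with it; the furniture and walls round the work are solid. World frame = base frame: x ahead of the robot, y to its left, z up, the work surface at z = 0. Lengths are in mm, angles in rad, forces in N, time in s.
With the tool pointing down it reaches from about 275 to 1000 mm from the base axis. Payload 8.4 kg.
Tool frame: the origin (TCP) lies at the centre of the arm's flange, where the gripper is bolted on; the fingertips stand 173 mm ahead of it and the grasp point (between the pads) lies 155 mm ahead of it; z points along the fingers, y is the direction in which the jaws open and shut (so a half turn about z gives the same grasp; the last joint's range is limited). The gripper opens to 85 mm and grips with 20 to 120 N. Pads are 22 mm wide; open, the fingers measure 114 mm over their backs; the gripper's body (76 mm by 85 mm) begins 54 mm behind the grasp point. The pads swing forward as they close: fully open they stand 13 mm farther back than shut.
Start: joints at [1.153, 0.353, 1.633, -0, 1.155, -0.002], TCP at [252.451, 571.75, 404.681] pointing down, gripper open.
Joint ranges: [-2.63, 2.63], [-0.92, 2.1], [0.06, 2.66], [-1.3, 4.44], [0, 2.69], [-3.02, 3.02]. Speed limits (rad/s): [2.22, 2.22, 2.79, 3.14, 3.14, 3.14].

### API

Orientations are given as [roll, pitch, yaw] about the fixed x, y, z axes, in that order (R = Rz(yaw) Ry(pitch) Rx(roll)).
In Python, from rig import sense, grab_frame, camera_model, sign_off gives the robot as it stands. The module is installed in compiled form; this text tells all that it offers.
- The arm moves only by the tool step_arm, never from a script. Its argument "commands" is a list of rows, each a list of 3 entries, a list of its own where there are three numbers: the shift along the tool's x, y, z in mm, then the turn about the tool's z in rad, then the opening, from 0 (shut) to 1 (fully open). A call has 1 to 20 rows; each row shifts and turns the pose as measured when the row begins, along the tool's axes as they then stand; what a row does not reach is not made up. A row lasts 1/8 s, in which the tool goes at most 62.5 mm and 10.7 degrees, less where a joint would pass 70% of its speed; a pose out of reach is approached as far as the arm can. A call with a gripper value outside its range is refused whole. The fingers move at their own pace and stop on an object; "force" is the grip in N (left out, the last holds). Time passes only in rows, so rows that do not move let the fingers close. It gives the time, the measured TCP pose, the force and the opening at its end, in the units of the state.
- sense(): the state, without advancing time (a new reading comes with each control period).
- grab_frame(name): name is "scene" or "top"; returns the picture (480x640x3 uint8, blue, green, red); there is no depth.
- camera_model(name): a dict with "fx", "fy", "cx", "cy" (pixels), "R" (3x3) and "t" (3): a world point X has camera coordinates R X + t. Camera axes: x right, y down, z forward; pixel columns grow to the right and rows downward; lengths in mm; the calibration is good to about 2 mm. A picture is of the moment at which its call begins. camera_model takes no time and is no camera call.
- sign_off(): hands the job in, once; it reports no verdict.
The state is a dict: "clock": time; "qpos": joint angles; "qvel": joint speeds; "joint_efforts": joint torques, N m; "eef_pos": TCP position; "tcp_rot": TCP orientation; "contact_force": force on the tool from outside, world axes, zero at the start; "wrist_torque": the same for the moment, N m; "opening": opening from 0.0 (shut) to 1.0 (fully open).
Only numpy, scipy, OpenCV 4.12 (cv2) and the standard library are available. Lean on these libraries where they do the work, as an engineer would, in place of code of your own. Each camera call takes 0.05 s, during which the arm holds its last target. There are 200 camera calls.

### The job

Secure the saucepan on the worktop with the pan keeper behind it: with the fingertips, push the left and the right sliding stop inward along the notched rail, by the outer face of each, until its spring pin drops into the notch nearest the pan and stays there. Only push the stops, do not pinch them between the fingers or force them; do not move the pan, and leave everything else where it stands.

Things in the scene. Friction and masses are not known exactly. Their poses are not given: they have to be found in the camera images.
- keeper_rail: the pan keeper: a notched steel bar 470 mm long, 20 mm thick, its top 45 mm above the worktop, fixed to the worktop behind the saucepan. Origin on the worktop under its middle; x across the bar away from the robot, y along the bar to the robot's left. Four V notches, 14 mm wide and 7 mm deep, in its top at y = -0.168, -0.118, +0.118, +0.168 m.
- left_stop (a joint): slide of the left stop along the rail (m): 0 at its outer end, growing inward to 0.100; 0.035 at the outer notch, 0.085 at the notch nearest the pan. Starts at 0 to 0.020, so it first meets the outer notch. Friction 1.5 N, drag 25 N per m/s; leaving a notch takes about 10 to 12 N along the rail. Entering one, the spring pin pulls the stop on by itself over the last 6 mm or so (the push drops) and centres it
- left_pin (a joint): how far the upright spring pin in the middle of the left stop (roller tip, black knob 16 mm wide on top) has dropped (m): about 0 while it rides on top of the bar, about 0.0055 when seated in a notch. It moves by itself and need not be touched
- left_push (a point): push point: centre of the left stop's flat outer face, 78 mm above the worktop. There the stop ends in an upright tab 40 mm wide across the rail, 8 mm thick, top 94 mm above the worktop; the face runs down flush to the bar's top. It looks along the rail's +y, so pushing inward is along the rail's -y. Axes as the rail's
- left_mid (a point): middle of the left stop, on the pin's axis, 58 mm above the worktop: an aluminium saddle 50 mm long, 40 mm wide, on the bar at the robot's left. Its push face is 25 mm outward. From its inner end an arm, 10 mm thick, 29 to 51 mm above the worktop, reaches 123 mm from the bar towards the robot, beside the pan. Axes as the rail's
- right_stop (a joint): slide of the right stop along the rail (m): 0 at its outer end, growing inward to 0.100; 0.035 at the outer notch, 0.085 at the notch nearest the pan. Starts at 0.049 to 0.070, between its notches. Friction 1.5 N, drag 25 N per m/s; leaving a notch takes about 10 to 12 N along the rail. Entering one, the spring pin pulls the stop on by itself over the last 6 mm or so (the push drops) and centres it
- right_pin (a joint): how far the upright spring pin in the middle of the right stop (roller tip, black knob 16 mm wide on top) has dropped (m): about 0 while it rides on top of the bar, about 0.0055 when seated in a notch. It moves by itself and need not be touched
- right_push (a point): push point: centre of the right stop's flat outer face, 78 mm above the worktop. There the stop ends in an upright tab 40 mm wide across the rail, 8 mm thick, top 94 mm above the worktop; the face runs down flush to the bar's top. It looks along the rail's -y, so pushing inward is along the rail's +y. Axes as the rail's
- right_mid (a point): middle of the right stop, on the pin's axis, 58 mm above the worktop: an aluminium saddle 50 mm long, 40 mm wide, on the bar at the robot's right. Its push face is 25 mm outward. From its inner end an arm, 10 mm thick, 29 to 51 mm above the worktop, reaches 123 mm from the bar towards the robot, beside the pan. Axes as the rail's
- pan_axis (a point): centre of the saucepan, 35 mm above the worktop: a round steel pan 162 mm across, 75 mm high, standing on the worktop in front of the rail's middle, its long handle pointing to the robot's right and front. With a stop in the notch nearest the pan, its arm clears the pan by 8 to 20 mm; pushed on past that notch the arm reaches the pan
- timer: kitchen timer, 62 mm across, 54 mm high, close behind the rail, left of its middle; origin under its centre. Bystander
- thermometer: yellow folding food thermometer lying flat, 226 mm long (its y axis), 38 mm wide, 18 mm high, beyond the left end of the rail, roughly square to it; origin under its centre. Bystander
- salt: steel shaker, 69 mm across, 96 mm high, to the right; origin under its centre. Bystander
- sugar: steel shaker just like the other, 69 mm across, 96 mm high, to the right; origin under its centre. Bystander

How it is judged:
By the outcome, as a careful person would: the job done as asked, in the order asked, and still so for the second after the job is handed in, with the robot touching nothing.
It also fails if it takes over 48 s, if anything falls off the work surface, if the arm or the gripper's body presses on something with over 40 N, if the wrist force passes 120 N, or if a joint passes its speed limit or range.

## Working session

There is one attempt and no reset: what is moved stays moved. The work goes in short steps, Python scripts to look and compute and a tool call to move; the robot and the scene stay as the last step left them, time stands still between calls to the robot, and variables do not carry over. Pictures are saved under pics/ and viewed, about 8 in all and at most 12, crops included, and the job is handed in when it is done.

Besides the shell and the picture viewer there is one more tool, called as name(argument=value, ...) on one line, values as JSON. step_arm: Moves the arm, as the interface text tells. Its arguments: {"type":"object","properties":{"commands":{"type":"array","items":{"type":"array"}},"force":{"type":"number"}},"required":["commands"]}

```bash
mkdir -p pics; python3 - <<'E'
from rig import *
import cv2
for n in("scene","top"):
    cv2.imwrite(f"pics/{n}0.png",grab_frame(n)); m=camera_model(n); print(n,m)
print(sense())
E
```

```text
scene {'fx': 572.8251057853712, 'fy': 572.8251057853712, 'cx': 317.27349475106695, 'cy': 238.26313524970908, 'R': array([[ 0.53103429, -0.84734972,  0.00102208],
       [-0.65262929, -0.40977167, -0.63730855],
       [ 0.54044204,  0.33776565, -0.77060805]]), 't': array([-302.26155268,  334.65431724, 1305.81775035])}
top {'fx': 500.9599406947917, 'fy': 500.9599406947917, 'cx': 304.1835153561478, 'cy': 244.46916384698332, 'R': array([[-0.02224265, -0.9997357 ,  0.00581294],
       [-0.99438295,  0.021521  , -0.10363108],
       [ 0.10347859, -0.00808532, -0.99459882]]), 't': array([ -42.17552411,  476.59127632, 1345.66973244])}
{'clock': 0.1, 'qpos': array([ 1.15258578e+00,  3.53567841e-01,  1.63408258e+00,  6.58915312e-06,
        1.15519261e+00, -2.42801305e-03]), 'qvel': array([ 1.57173477e-03, -2.28393904e-03, -5.68770612e-04, -1.36809426e-03,
       -5.95678543e-05,  3.79978752e-04]), 'joint_efforts': array([ 6.27820318e-04, -6.06360841e+01, -3.42822182e+01,  9.67462483e-05,
        3.91204157e-03,  1.03686310e-05]), 'eef_pos': array([252.36652287, 571.54171763, 404.03375446]), 'tcp_rot': array([-3.14034230e+00, -9.06081017e-06,  2.72580745e+00]), 'contact_force': array([ 0.21411379, -0.14806324,  0.27639656]), 'wrist_torque': array([-1.96138003e-02,  1.02463352e-02,  2.55366573e-06]), 'opening': 0.9961105277939868}
```

View pics/top0.png

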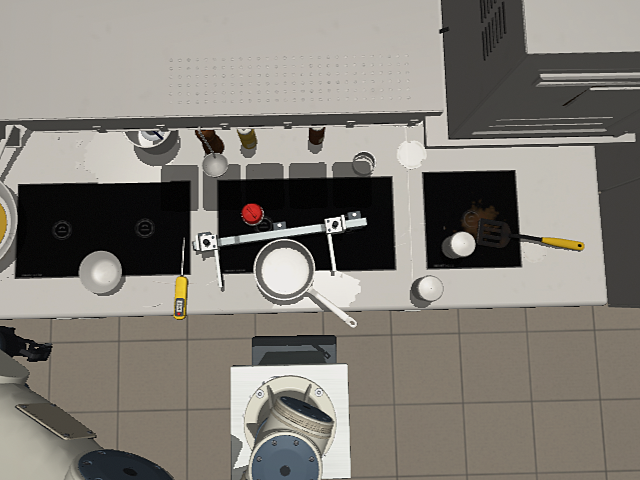

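View pics/scene0.png

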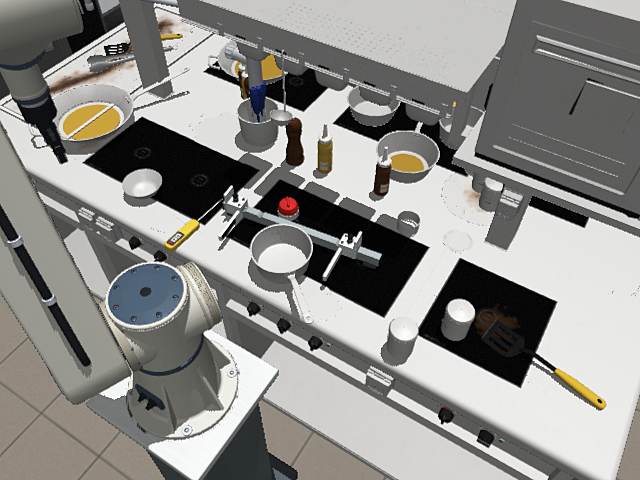

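The top view shows the left stop near (208,241), right stop near (334,226), rail right end at about (366,223), pan centre at about (285,270). I'll zoom in on both views.

```bash
python3 - <<'E'
import cv2,numpy as np
t=cv2.imread("pics/top0.png");s=cv2.imread("pics/scene0.png")
a=cv2.resize(t[200:275,185:385],None,fx=4,fy=4,interpolation=cv2.INTER_CUBIC)
b=cv2.resize(s[175:250,205:405],None,fx=4,fy=4,interpolation=cv2.INTER_CUBIC)
cv2.imwrite("pics/z0.png",np.vstack([a,b]))
E
```

```text
(no output)
```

View pics/z0.png

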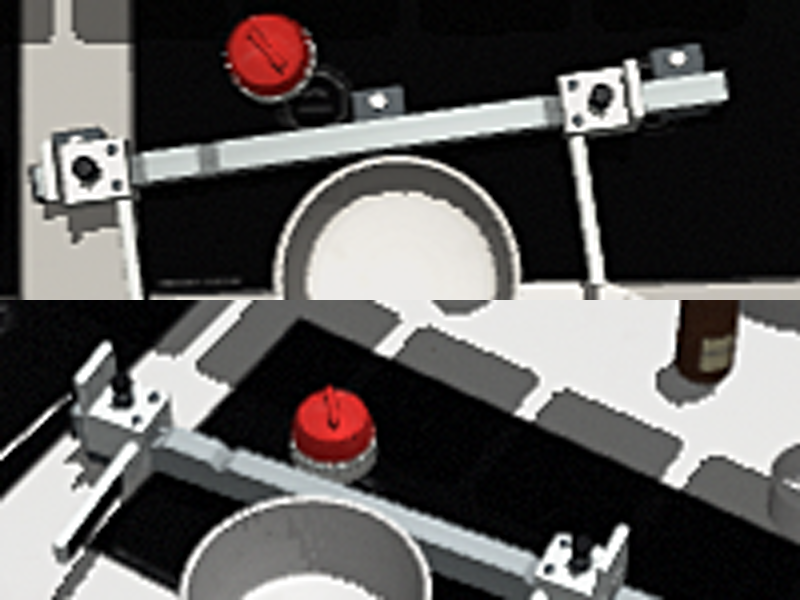

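```bash
cat >h.py <<'E'
from rig import *
import numpy as np, cv2
def ray(n,u,v,z):
    m=camera_model(n);R=m["R"];c=-R.T@m["t"]
    d=R.T@np.array([(u-m["cx"])/m["fx"],(v-m["cy"])/m["fy"],1])
    return c+d*(z-c[2])/d[2]
Z=lambda a,b,z:ray("top",185+(a+.5)/4-.5,200+(b+.5)/4-.5,z)
S=lambda a,b,z:ray("scene",205+(a+.5)/4-.5,175+(b-300+.5)/4-.5,z)
E
python3 - <<'E'
from h import *
np.set_printoptions(precision=1,suppress=True)
e=Z(727,85,45);n=Z(207,158,45);ns=S(221,457,45)
u=(n-e);L=np.hypot(*u[:2]);u/=L;print("end",e,"notch",n,ns,"L",L,"want 353; yaw",np.arctan2(-u[0],u[1]))
o=(e+u*235);x=np.array([u[1],-u[0],0]);print("origin",o,"y",u, "x",x)
def rl(p):p=p-o;return np.round([p@x,p@u],1)
for nm,p in dict(Ltab=Z(51,168,94),Rtab=Z(638,89,94),Lknob=Z(84,165,88),Rknob=Z(602,92,88),SLtabtop=S(92,362,94),SRtab=S(623,540,94),
  timer=Z(265,45,54),hole=Z(80,170,71)).items(): print(nm,p,rl(p))
for y in(143,-143,200,-200):print(y,o+u*y)
print(sense()["tcp_rot"])
E
```

```text
end [ 534.1 -222.4   45. ] notch [491.9 130.   45. ] [486.9 135.3  45. ] L 354.97036153282625 want 353; yaw 0.11916539759671378
origin [506.2  10.9  45. ] y [-0.1  1.   0. ] x [1.  0.1 0. ]
Ltab [481.8 224.9  94. ] [  1.2 215.4]
Rtab [ 525.4 -157.6   94. ] [  -0.9 -169.6]
Lknob [484.  204.7  88. ] [  1. 195.]
Rknob [ 524.8 -134.5   88. ] [   1.2 -146.6]
SLtabtop [477.2 232.4  94. ] [ -2.4 223.4]
SRtab [ 531.8 -153.7   94. ] [   5.9 -166.5]
timer [566.6  89.2  54. ] [69.3 70.6]
hole [482.7 210.5  71. ] [  0.4 201. ]
143 [489.2 152.9  45. ]
-143 [ 523.2 -131.1   45. ]
200 [482.4 209.5  45. ]
-200 [ 529.9 -187.7   45. ]
[-3.1 -0.   2.7]
```

step_arm(commands=[[[0,0,0],0.173,0],[[0,0,0],0.173,0],[[0,0,0],0.173,0],[[0,0,0],0.173,0],[[0,0,0],0.173,0],[[0,0,0],0.173,0],[[0,0,0],0,0],[[0,0,0],0,0]], force=30)

```text
clock: 1.1
eef_pos: [251.9, 570.5, 400.6]
tcp_rot: [-3.138, 0.007, 1.66]
contact_force: [-0.6, 0.1, -0.1]
opening: -0.004
```

```bash
cat >>h.py <<'E'
o=np.array([506.2,10.9,0]);u=np.array([-.1189,.9929,0]);x=np.array([.9929,.1189,0])
def st():
    s=sense();p=s["eef_pos"]-o;f=s["contact_force"]
    print("t %.2f rail x %.1f y %.1f tip z %.1f rot %s F x %.1f y %.1f z %.1f open %.3f"%(s["clock"],p@x,p@u,p[2]-173,s["tcp_rot"].round(3),f@x,f@u,f[2],s["opening"]))
E
python3 -c "from h import *;st()"
```

```text
t 1.10 rail x -185.9 y 585.9 tip z 227.6 rot [-3.138  0.007  1.66 ] F x -0.6 y 0.2 z -0.1 open -0.004
```

step_arm(commands=[[[-20,12,0],-0.03,0],[[-41,23,0],0,0],[[-41,23,0],0,0],[[-41,23,0],0,0],[[-41,23,0],0,0],[[-41,23,0],0,0],[[-41,23,0],0,0],[[-30,20,0],0,0],[[-20,10,0],0,0],[[0,0,0],0,0]])

```text
clock: 2.35
eef_pos: [478.2, 272.4, 401.8]
tcp_rot: [-3.139, 0.006, 1.726]
contact_force: [0.2, 0.4, 0.4]
opening: 0.0
```

```bash
python3 -c "from h import *;st()"
```

```text
t 2.35 rail x 3.3 y 263.0 tip z 228.8 rot [-3.139  0.006  1.726] F x 0.3 y 0.4 z 0.4 open 0.000
```

step_arm(commands=[[[0,-2,40],0.02,0],[[0,-1,45],0.015,0],[[0,0,45],0,0],[[0,0,30],0,0],[[0,0,6],0,0],[[0,0,0],0,0]])

```text
clock: 3.1
eef_pos: [473.7, 275.4, 233.5]
tcp_rot: [3.141, 0.002, 1.701]
contact_force: [-0.1, 0.1, 0.5]
opening: 0.003
```

```bash
python3 - <<'E'
from h import *;st()
t=grab_frame("top");s=grab_frame("scene")
a=cv2.resize(t[190:265,160:310],(800,400),interpolation=cv2.INTER_CUBIC)
b=cv2.resize(s[150:250,160:360],(400,200))
cv2.imwrite("pics/z1.png",np.vstack([a,cv2.copyMakeBorder(b,0,0,0,400,cv2.BORDER_CONSTANT)]))
E
```

```text
t 3.10 rail x -0.8 y 266.5 tip z 60.5 rot [3.141e+00 2.000e-03 1.701e+00] F x -0.1 y 0.1 z 0.5 open 0.003
```

View pics/z1.png

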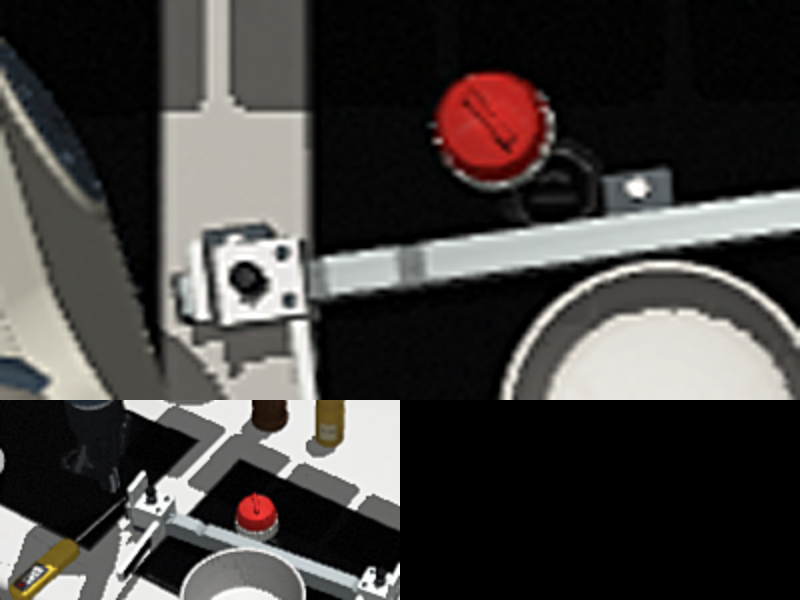

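The fingertips (about (112,480) in the lower inset) stand just outside the left tab (136,490), in line with the rail and clear of the thermometer. I'll close in now.

step_arm(commands=[[[-14,0,0],0.01,0],[[-12,0,0],0,0],[[-4,0,0],0,0],[[-3,0,0],0,0],[[-3,0,0],0,0]])

```text
clock: 3.82
eef_pos: [479.5, 237.7, 237.0]
tcp_rot: [3.135, -0.001, 1.689]
contact_force: [-1.4, 3.5, -1.6]
opening: -0.002
```

```bash
python3 -c "from h import *;st()"
```

```text
t 3.83 rail x 0.5 y 228.4 tip z 64.0 rot [ 3.135e+00 -1.000e-03  1.689e+00] F x -1.0 y 3.6 z -1.6 open -0.002
```

step_arm(commands=[[[-4,0,0],0,0],[[-4,0,0],0,0],[[-4,0,0],0,0],[[-4,0,0],0,0]])

```text
clock: 4.32
eef_pos: [481.5, 221.3, 237.1]
tcp_rot: [3.135, -0.001, 1.69]
contact_force: [-0.8, -0.6, 0.2]
opening: -0.0
```

```bash
python3 -c "from h import *;st()"
```

```text
t 4.33 rail x 0.5 y 211.8 tip z 64.1 rot [ 3.135e+00 -1.000e-03  1.690e+00] F x -0.9 y -0.5 z 0.2 open -0.000
```

step_arm(commands=[[[-3,0,0],0,0],[[-3,0,0],0,0]])

```text
clock: 4.58
eef_pos: [482.3, 215.2, 237.1]
tcp_rot: [3.135, -0.002, 1.689]
contact_force: [-4.2, 14.0, -2.3]
opening: 0.003
```

step_arm(commands=[[[-2,0,0],0,0]])

```text
clock: 4.7
eef_pos: [482.4, 213.9, 237.1]
tcp_rot: [3.135, -0.005, 1.688]
contact_force: [-3.4, 11.6, -1.7]
opening: 0.0
```

step_arm(commands=[[[-2,0,0],0,0]])

```text
clock: 4.82
eef_pos: [482.5, 212.7, 237.1]
tcp_rot: [3.134, -0.007, 1.687]
contact_force: [-3.1, 10.9, -0.6]
opening: -0.004
```

```bash
python3 -c "from h import *;st()"
```

```text
t 4.83 rail x 0.5 y 203.2 tip z 64.1 rot [ 3.134 -0.007  1.687] F x -1.8 y 11.2 z -0.6 open -0.004
```

step_arm(commands=[[[-2,0,0],0,0],[[-2,0,0],0,0]])

```text
clock: 5.08
eef_pos: [482.9, 209.7, 237.2]
tcp_rot: [3.134, -0.009, 1.686]
contact_force: [-1.4, 5.4, -0.8]
opening: -0.001
```

step_arm(commands=[[[-3,0,0],0,0],[[-3,0,0],0,0]])

```text
clock: 5.32
eef_pos: [483.5, 203.9, 237.2]
tcp_rot: [3.134, -0.01, 1.686]
contact_force: [-0.7, 2.7, -0.3]
opening: 0.001
```

```bash
python3 -c "from h import *;st()"
```

```text
t 5.33 rail x 0.4 y 194.3 tip z 64.2 rot [ 3.134 -0.01   1.686] F x -0.4 y 2.8 z -0.3 open 0.001
```

step_arm(commands=[[[-4,0,0],0,0],[[-4,0,0],0,0],[[-4,0,0],0,0],[[-4,0,0],0,0],[[-4,0,0],0,0],[[-4,0,0],0,0]])

```text
clock: 6.08
eef_pos: [486.5, 178.4, 237.1]
tcp_rot: [3.134, -0.01, 1.685]
contact_force: [-1.2, 4.7, 1.7]
opening: 0.001
```

step_arm(commands=[[[-2,0,0],0,0]])

```text
clock: 6.2
eef_pos: [486.8, 176.0, 237.1]
tcp_rot: [3.134, -0.01, 1.685]
contact_force: [-1.1, 3.0, 0.8]
opening: -0.001
```

step_arm(commands=[[[-2,0,0],0,0]])

```text
clock: 6.32
eef_pos: [487.1, 173.8, 237.1]
tcp_rot: [3.134, -0.01, 1.685]
contact_force: [-1.4, 1.9, 1.8]
opening: -0.0
```

```bash
python3 -c "from h import *;st()"
```

```text
t 6.33 rail x 0.4 y 164.0 tip z 64.1 rot [ 3.134 -0.01   1.685] F x -1.2 y 2.0 z 1.8 open -0.000
```

step_arm(commands=[[[-1.5,0,0],0,0]])

```text
clock: 6.45
eef_pos: [487.3, 171.9, 237.0]
tcp_rot: [3.134, -0.009, 1.686]
contact_force: [0.1, 0.9, -0.2]
opening: -0.0
```

step_arm(commands=[[[-1.5,0,0],0,0]])

```text
clock: 6.58
eef_pos: [487.5, 170.1, 236.9]
tcp_rot: [3.134, -0.009, 1.686]
contact_force: [-0.1, 0.1, -0.1]
opening: -0.0
```

```bash
python3 -c "from h import *;st()"
```

```text
t 6.58 rail x 0.4 y 160.3 tip z 63.9 rot [ 3.134 -0.009  1.686] F x -0.1 y 0.2 z -0.1 open -0.000
```

step_arm(commands=[[[0,0,0],0,0],[[0,0,0],0,0]])

```text
clock: 6.82
eef_pos: [487.5, 169.8, 236.8]
tcp_rot: [3.134, -0.008, 1.686]
contact_force: [1.2, -0.0, -0.5]
opening: 0.001
```

```bash
python3 - <<'E'
from h import *;st()
t=grab_frame("top");s=grab_frame("scene")
a=cv2.resize(t[200:275,185:335],(800,400),interpolation=cv2.INTER_CUBIC)
b=cv2.resize(s[170:245,200:350],(400,200),interpolation=cv2.INTER_CUBIC)
cv2.imwrite("pics/z2.png",np.vstack([a,cv2.copyMakeBorder(b,0,0,0,400,cv2.BORDER_CONSTANT)]))
E
```

```text
t 6.83 rail x 0.3 y 160.0 tip z 63.8 rot [ 3.134 -0.008  1.686] F x 1.1 y -0.1 z -0.5 open 0.001
```

View pics/z2.png

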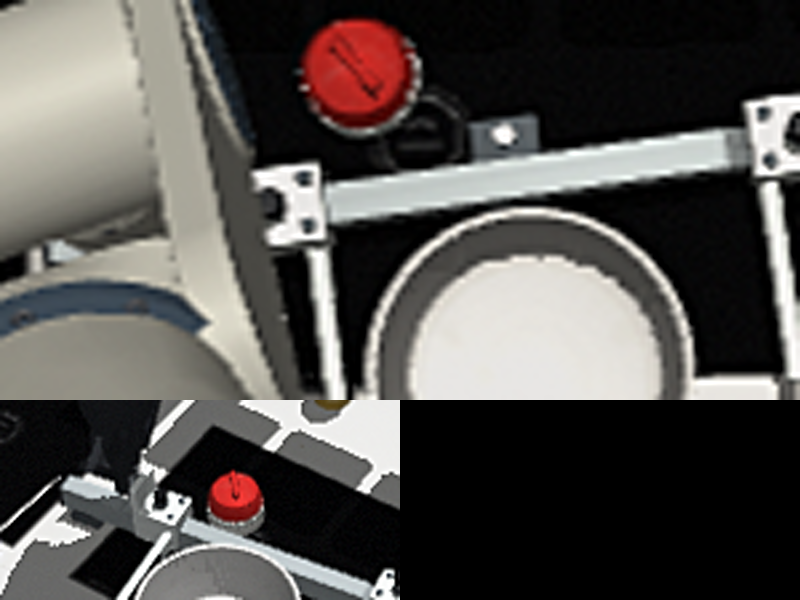

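The left stop's knob is now at about (270,203), over the spot where the inner notch showed, and the arm is clear of the pan. The push force has dropped to zero. I'll back off, lift and move over to the right side.

step_arm(commands=[[[12,0,0],0,0],[[15,0,0],0,0],[[0,0,-40],0,0],[[0,0,-45],0,0],[[0,0,-30],0,0],[[-40,0,0],0,0],[[-50,0,0],0,0],[[-50,0,0],0,0],[[-50,0,0],0,0],[[-50,0,0],0,0],[[-50,0,0],0,0],[[-50,0,0],0,0],[[-40,0,0],0,0],[[-15,0,0],0,0],[[0,0,0],0,0]])

```text
clock: 8.8
eef_pos: [535.2, -192.6, 353.9]
tcp_rot: [3.128, -0.01, 1.696]
contact_force: [-1.3, 0.4, -0.1]
opening: -0.001
```

```bash
python3 - <<'E'
from h import *;st()
t=grab_frame("top")
cv2.imwrite("pics/z3.png",cv2.resize(t[200:275,185:385],None,fx=4,fy=4,interpolation=cv2.INTER_CUBIC))
E
```

```text
t 8.80 rail x 4.6 y -205.5 tip z 180.9 rot [ 3.128 -0.01   1.696] F x -1.2 y 0.5 z -0.1 open -0.001
```

View pics/z3.png

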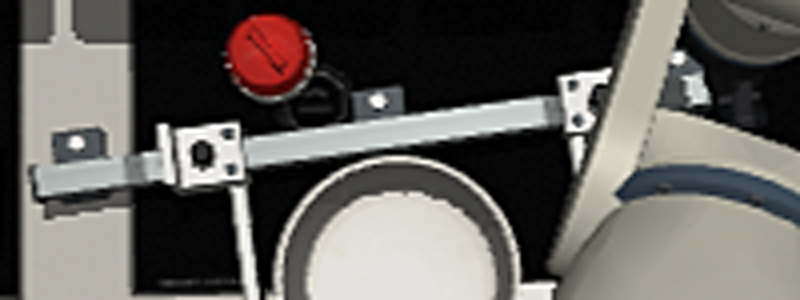

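The left stop's knob is at (202,152), and the pan and timer haven't moved. Next I'll descend outside the right stop.

step_arm(commands=[[[-2,-3,40],0.006,0],[[0,-1,40],0,0],[[0,0,28],0,0],[[0,0,8],0,0],[[0,0,0],0,0]])

```text
clock: 9.48
eef_pos: [533.9, -185.5, 236.8]
tcp_rot: [3.126, -0.011, 1.697]
contact_force: [0.5, -0.5, -0.1]
opening: 0.002
```

```bash
python3 - <<'E'
from h import *;st()
for p in (Z(202,152,88),Z(84,165,88)): print((p-o)@u,(p-o)@x)
E
```

```text
t 9.47 rail x 4.2 y -198.3 tip z 63.8 rot [ 3.126 -0.011  1.697] F x 0.4 y -0.5 z -0.1 open 0.002
117.84560321676794 -1.3506849232655416
195.04656866714123 0.9673622374780714
```

step_arm(commands=[[[8,-3,0],0.007,0],[[4,-1,0],0,0],[[3,0,0],0,0]])

```text
clock: 9.85
eef_pos: [528.6, -169.8, 239.7]
tcp_rot: [3.122, -0.009, 1.69]
contact_force: [0.1, -0.1, -0.7]
opening: 0.001
```

```bash
python3 -c "from h import *;st()"
```

```text
t 9.85 rail x 0.8 y -182.1 tip z 66.7 rot [ 3.122 -0.009  1.69 ] F x 0.0 y -0.1 z -0.7 open 0.001
```

step_arm(commands=[[[2,0,0],0,0]])

```text
clock: 9.98
eef_pos: [528.5, -167.9, 240.1]
tcp_rot: [3.122, -0.008, 1.69]
contact_force: [-0.0, -4.0, -2.4]
opening: -0.0
```

step_arm(commands=[[[3,0,0],0,0]])

```text
clock: 10.1
eef_pos: [528.1, -165.2, 240.2]
tcp_rot: [3.121, -0.008, 1.69]
contact_force: [0.4, -3.3, -3.5]
opening: -0.003
```

step_arm(commands=[[[3,0,0],0,0]])

```text
clock: 10.22
eef_pos: [527.8, -162.3, 240.3]
tcp_rot: [3.121, -0.007, 1.69]
contact_force: [-0.7, -4.0, -2.6]
opening: 0.001
```

step_arm(commands=[[[3,0,0],0,0]])

```text
clock: 10.35
eef_pos: [527.4, -159.3, 240.3]
tcp_rot: [3.121, -0.007, 1.69]
contact_force: [0.2, -3.8, -0.9]
opening: -0.004
```

```bash
python3 -c "from h import *;st()"
```

```text
t 10.35 rail x 0.8 y -171.5 tip z 67.3 rot [ 3.121 -0.007  1.69 ] F x -0.3 y -3.8 z -0.9 open -0.004
```

step_arm(commands=[[[3,0,0],0,0]])

```text
clock: 10.48
eef_pos: [527.0, -156.2, 240.3]
tcp_rot: [3.121, -0.007, 1.69]
contact_force: [-0.2, -3.1, -1.8]
opening: -0.001
```

step_arm(commands=[[[2,0,0],0,0]])

```text
clock: 10.6
eef_pos: [526.8, -154.0, 240.3]
tcp_rot: [3.121, -0.007, 1.69]
contact_force: [0.0, -3.5, -1.8]
opening: -0.001
```

step_arm(commands=[[[1.5,0,0],0,0]])

```text
clock: 10.72
eef_pos: [526.6, -152.3, 240.2]
tcp_rot: [3.121, -0.007, 1.69]
contact_force: [0.5, -3.2, -1.5]
opening: 0.002
```

step_arm(commands=[[[1.5,0,0],0,0]])

```text
clock: 10.85
eef_pos: [526.4, -150.7, 240.2]
tcp_rot: [3.121, -0.007, 1.69]
contact_force: [0.0, -3.4, -1.6]
opening: -0.002
```

```bash
python3 -c "from h import *;st()"
```

```text
t 10.85 rail x 0.8 y -162.9 tip z 67.2 rot [ 3.121 -0.007  1.69 ] F x -0.4 y -3.4 z -1.6 open -0.002
```

step_arm(commands=[[[1.5,0,0],0,0]])

```text
clock: 10.98
eef_pos: [526.2, -149.1, 240.3]
tcp_rot: [3.121, -0.007, 1.69]
contact_force: [0.2, -3.0, -2.2]
opening: 0.001
```

step_arm(commands=[[[1.5,0,0],0,0]])

```text
clock: 11.1
eef_pos: [526.0, -147.5, 240.2]
tcp_rot: [3.121, -0.007, 1.69]
contact_force: [0.0, -3.1, -1.8]
opening: -0.002
```

```bash
python3 -c "from h import *;st()"
```

```text
t 11.10 rail x 0.8 y -159.6 tip z 67.2 rot [ 3.121 -0.007  1.69 ] F x -0.3 y -3.0 z -1.8 open -0.002
```

step_arm(commands=[[[1.2,0,0],0,0]])

```text
clock: 11.22
eef_pos: [525.8, -146.1, 240.3]
tcp_rot: [3.122, -0.007, 1.69]
contact_force: [-0.7, -1.4, -1.0]
opening: 0.002
```

step_arm(commands=[[[1.2,0,0],0,0]])

```text
clock: 11.35
eef_pos: [525.7, -144.7, 240.3]
tcp_rot: [3.122, -0.008, 1.69]
contact_force: [-0.8, -0.4, -0.5]
opening: 0.0
```

```bash
python3 -c "from h import *;st()"
```

```text
t 11.35 rail x 0.8 y -156.8 tip z 67.3 rot [ 3.122 -0.008  1.69 ] F x -0.9 y -0.3 z -0.5 open 0.000
```

step_arm(commands=[[[0.8,0,0],0,0],[[0,0,0],0,0],[[0,0,0],0,0]])

```text
clock: 11.72
eef_pos: [525.6, -143.3, 240.5]
tcp_rot: [3.121, -0.009, 1.69]
contact_force: [-0.5, -0.9, -1.1]
opening: 0.001
```

step_arm(commands=[[[-10,0,0],0,0],[[-20,0,0],0,0],[[-15,0,0],0,0],[[0,0,-40],0,0],[[0,0,-45],0,0],[[0,0,-45],0,0],[[-40,-30,-40],0,0],[[-40,-50,0],0,0],[[-40,-50,0],0,0],[[-20,-50,0],0,0],[[0,0,0],0,0],[[0,0,0],0,0]])

```text
clock: 13.22
eef_pos: [364.2, -362.6, 410.3]
tcp_rot: [3.119, -0.003, 1.684]
contact_force: [-0.3, 1.3, 0.8]
opening: 0.002
```

```bash
python3 - <<'E'
from h import *;st()
t=grab_frame("top");s=grab_frame("scene")
cv2.imwrite("pics/top4.png",t)
a=cv2.resize(t[200:275,185:385],None,fx=4,fy=4,interpolation=cv2.INTER_CUBIC)
b=cv2.resize(s[175:250,205:405],None,fx=4,fy=4,interpolation=cv2.INTER_CUBIC)
cv2.imwrite("pics/z4.png",np.vstack([a,b]))
E
```

```text
t 13.22 rail x -185.4 y -354.0 tip z 237.3 rot [ 3.119e+00 -3.000e-03  1.684e+00] F x -0.1 y 1.3 z 0.8 open 0.002
```

View pics/z4.png

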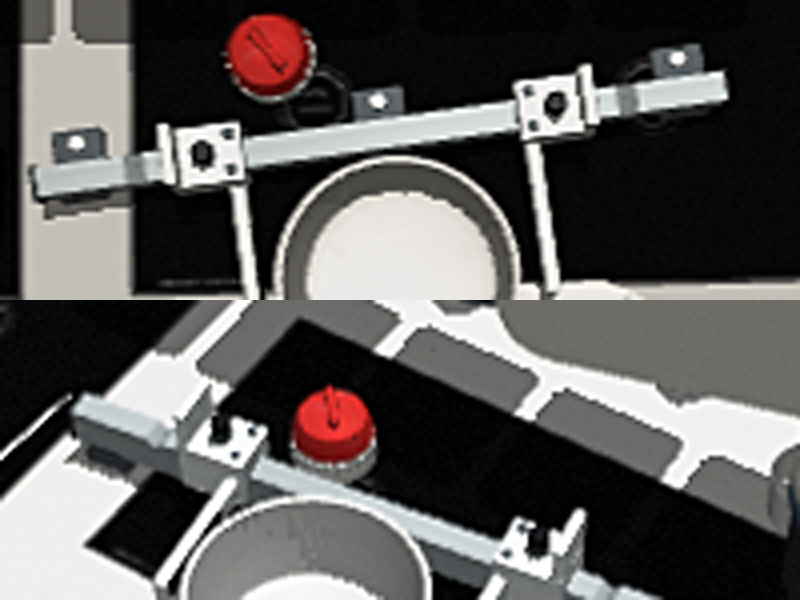

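Both stops stand inward, with knobs at (202,152) and (556,102) in the upper crop. Both outer notches are uncovered, at (135,168) and (627,96), and the pan and timer haven't moved. Next, a numeric check.

```bash
python3 - <<'E'
from h import *
r=lambda p:((p-o)@u).round(1)
print("knobs",r(Z(202,152,83)),r(Z(556,102,83)),"outer notches",r(Z(135,168,45)),r(Z(627,96,45)),"tabs",r(Z(160,154,94)),r(Z(592,94,94)))
# centroid of dark knobs, sub-pixel, at start (riding) and now
for n in("top0","top4"):
  g=cv2.imread(f"pics/{n}.png",0)
  for c in {"top0":[(206,241),(335,224)],"top4":[(235,238),(324,225)]}[n]:
    w=g[c[1]-4:c[1]+5,c[0]-4:c[0]+5].astype(float);m=np.clip(150-w,0,None);Y,X=np.mgrid[-4:5,-4:5]
    p=ray("top",c[0]+(X*m).sum()/m.sum(),c[1]+(Y*m).sum()/m.sum(),83);print(n,r(p))
d=cv2.absdiff(cv2.imread("pics/top0.png"),cv2.imread("pics/top4.png")).max(2)>60
print("pan/handle+timer+thermo diff px",d[245:330,255:320].sum(),d[200:225,238:266].sum(),d[235:325,170:192].sum(), "salt,sugar", d[230:262,440:478].sum(),d[272:305,412:446].sum())
E
```

```text
knobs 118.4 -116.1 outer notches 168.8 -166.8 tabs 144.3 -139.4
top0 195.2
top0 -144.8
top4 118.7
top4 -114.7
pan/handle+timer+thermo diff px 26 0 0 salt,sugar 257 527
```

View pics/top4.png

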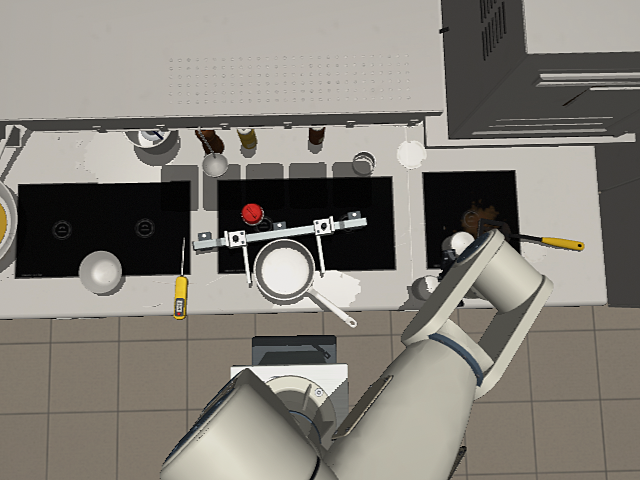

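The arm only covers the shakers from above: its tips are at z ≈ 237 mm and the shakers are 96 mm high. Everything else is where it started, so I'll hand in.

```bash
python3 -c "
from h import *;st();sign_off()"
```

```text
t 13.32 rail x -184.7 y -353.4 tip z 237.1 rot [ 3.119e+00 -3.000e-03  1.685e+00] F x 1.0 y 0.1 z -0.3 open -0.004
the job is handed in; nothing more can be done
```

I pushed both stops inward with the closed fingertips, left first, and both appear to be seated in the notches nearest the pan. The job was handed in at 13.3 s with the arm clear and touching nothing.

- **Left stop:** it went through the outer notch at a reading of up to about 14 N, then the push fell to zero at the inner notch. Its knob measured 118 mm along the rail, against the notch at 118 mm.
- **Right stop:** the push fell from about 3 N to near zero at the notch. Its knob measured −115 to −116 mm, against the notch at −118 mm. That 2–3 mm gap is slightly more than the 2 mm calibration accuracy. The right outer notch also read about 1 mm off in the same direction, which explains part of it.
- **Pin drop:** I did not measure it directly. I judged it from the drop in push force and the knob positions.
- **Everything else:** the timer and thermometer showed no change in the before and after pictures. The pan area differed by only 26 pixels, probably from the right stop's arm beside it. The arm hid parts of the two shakers in the last view, so that comparison failed for them. The fingertips stayed well above the shakers whenever they were near them.

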